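# Load the green filter into the lamp unit's filter drawer

### The arm

A 6-joint arm with a two-finger parallel gripper is mounted at the origin on the work surface. World frame = base frame: x ahead of the robot, y to its left, z up, the work surface at z = 0. Lengths are in m, angles in rad, forces in N, time in s.
With the tool pointing down it reaches from about 0.35 to 0.775 m from the base axis. Payload 7.3 kg.
Tool frame: the origin (TCP) lies between the finger pads; the fingertips stand 14 mm ahead of it and the grasp point (between the pads) lies 5 mm behind it; z points along the fingers, y is the line along which they close (so a half turn about z gives the same grasp; the last joint's range is limited). The gripper opens to 92 mm and grips with 3 to 60 N. Pads are 19 mm wide; open, the fingers measure 130 mm over their backs; the gripper's body (75 mm by 190 mm) begins 47 mm behind the grasp point.
Start: joints at [1.184, 0.342, 1.524, -0, 1.275, -0.146], TCP at [0.125, 0.51, 0.241] pointing down, gripper open.
Joint ranges: [-2.53, 2.53], [-0.77, 2.02], [0.04, 2.7], [-1, 4.14], [0.28, 2.66], [-3.11, 3.11]. Speed limits (rad/s): [2.57, 2.57, 3.14, 3.14, 3.14, 3.14].

### API

Orientations are given as [roll, pitch, yaw] about the fixed x, y, z axes, in that order (R = Rz(yaw) Ry(pitch) Rx(roll)).
In Python, from cell import robot, eyes gives the robot as it stands. The module is installed in compiled form; this text tells all that it offers.
- The arm moves only by the shell command python3 -m handwheel 'ROWS' [FORCE]. ROWS is JSON, one flat list of numbers, 5 for each row, row after row: the shift along the world's x, y, z in mm, then the turn about the world's z in rad, then the opening, from 0 (shut) to 1 (fully open). In form: [x, y, z, spin, jaw, x, y, z, spin, jaw, ...]. A call has 1 to 8 rows; each row shifts and turns the commanded pose from where the row before left it; what a row does not reach is not made up. A row lasts 1/10 s, in which the tool goes at most 50 mm and 8.59 degrees, less where a joint would pass 70% of its speed; a pose out of reach is approached as far as the arm can. A call with a gripper value outside its range is refused whole. The fingers move at their own pace and stop on an object; FORCE is the grip in N (left out, the last holds). Time passes only in rows, so rows that do not move let the fingers close. It gives the time, the measured TCP pose, the force, the opening and the grip force at its end, in the units of the state.
- robot.observe(): the state, without advancing time (a new reading comes with each control period).
- eyes.read_camera(name): name is "side" or "top" or "wrist"; returns (picture, depth): 400x640x3 uint8, blue, green, red; 400x640 float32, m along the optical axis (not along the pixel's ray), 0 where there is no reading.
- eyes.calibration(name): a dict with "fx", "fy", "cx", "cy" (pixels), "world_to_cam" (4x4, takes a point from world to camera coordinates). Camera axes: x right, y down, z forward; pixel columns grow to the right and rows downward; lengths in m; the calibration is good to about 2 mm. A picture is of the moment at which its call begins: read the wrist's pose just before it. calibration takes no time and is no camera call; for the wrist camera it gives the pose at the moment of the call.
- robot.hand_in(): hands the job in; it is judged then, once.
The state is a dict: "time": time; "qpos": joint angles; "qvel": joint speeds; "joint_efforts": joint torques, N m; "tool_pos": TCP position; "tool_rot": TCP orientation; "contact_force": force on the tool from outside, world axes, zero at the start; "torque": the same for the moment, N m; "opening": finger opening in m; "grip_force": force on a finger pad.
Only numpy, scipy, OpenCV 4.12 (cv2) and the standard library are available. Lean on these libraries where they do the work, as an engineer would, in place of code of your own. Each camera call takes 0.05 s, during which the arm holds its last target. There are 200 camera calls.

### The job

Lay the green filter flat in the white-edged nest of the open filter drawer, lowering it right down before you let go of it. Then push the drawer fully home, until it seats past its detent with its front panel flush on the lamp unit. Leave the amber filter, the objective and the screwdriver where they are.

Things in the scene. Friction and masses are not known exactly. Their poses are not given: they have to be found in the camera images.
- green_filter: Filter cassette to be loaded: flat black frame with a GREEN window, a solid block 60 (its x) x 44 (its y) x 18 mm high, about 0.12 kg, lying loose on the table. Origin at the centre of its underside, z up. Grip it across its 44 mm width (y). Either way round is right.
- amber_filter: Same cassette with an AMBER (orange) window, 60 x 44 x 18 mm, loose on the table; leave it alone. Origin at the centre of its underside.
- lamp_unit: Black lamp unit fixed to the table, 190 deep (x) x 140 wide x 96 mm high; on its roof a lens port (to 122 mm high, 48 to 92 mm behind the front) and a grey lamp head (to 160 mm high, from 120 mm behind the front). Origin at table height under the middle of its front face; x points into it, the drawer's closing direction. Drawer slot 116 mm wide, 40 to 84 mm above the table.
- nest (a point): Centre of the nest floor on the drawer, 56 mm above the table, 70 mm behind the front panel's back face; axes as the lamp unit's. Nest: 70 (x) x 54 (y) mm clear between white ledges 5 mm high, 6 mm thick; the cassette lies in it, 60 mm side along x, 5 mm play all round. The drawer is a flat plate 108 mm wide without side walls.
- front (a point): On the outer (robot-side) face of the drawer's grey front panel, mid-width, 82 mm above the table; axes as the lamp unit's: +x is the push direction. Panel 140 wide, 12 thick, 42 to 92 mm above the table; a pull lip 60 mm wide sticks out 9 mm at 43 to 49 mm above the table. Push anywhere above the lip. Drawer home: this point is 12 mm before the lamp unit's front face.
- drawer (a joint): Drawer opening, m: 0 = home (hard stop), grows towards the robot, 0.15 at most; starts 0.12 to 0.145. Slides with 1 N plus 3 N for each 0.1 m/s and stays where left; a sprung roller detent resists with about 5 N (up to 8 N) from 0.014 to 0.005, then draws the drawer in and holds it at 0. Not pushed past the detent, it springs back to 11 to 14 mm open.
- objective: Microscope objective, steel with a yellow band, 30 mm diameter, 50 mm high, standing on the table; bystander. Origin at the centre of its underside.
- driver: Screwdriver with a red handle, 170 mm long (its x, handle to -x), handle 26 mm thick, lying on the table; bystander. Origin at the middle of its length, at table height.
There are look-alikes about, which are no part of the job. Leave any blue look-alike of the green_filter alone.

How it is judged:
By the outcome, as a careful person would: the job done as asked, in the order asked, and still so for the second after the job is handed in, with the robot touching nothing.
It also fails if it takes over 51 s, if anything falls off the work surface, if the arm or the gripper's body presses on something with over 40 N, if the wrist force passes 120 N, or if a joint passes its speed limit or range.

## Working session

There is one attempt and no reset: what is moved stays moved. The work goes in short steps, Python scripts to look and compute and a shell command to move; the robot and the scene stay as the last step left them, time stands still between calls to the robot, and variables do not carry over. Pictures are saved under pics/ and viewed, at most 10 in all, crops included, and the job is handed in when it is done.

```bash
mkdir -p pics
cat > h.py <<'E'
import numpy as np,cv2
from cell import robot,eyes
def grab(n):
    c=eyes.calibration(n);p,d=eyes.read_camera(n);return p,d,c
def pts(d,c):
    v,u=np.indices(d.shape);P=np.stack([(u-c['cx'])/c['fx']*d,(v-c['cy'])/c['fy']*d,d],-1)
    T=np.linalg.inv(c['world_to_cam']);return P@T[:3,:3].T+T[:3,3]
def ray(uv,c,z):
    T=np.linalg.inv(c['world_to_cam']);uv=np.atleast_2d(uv).astype(float)
    r=np.c_[(uv[:,0]-c['cx'])/c['fx'],(uv[:,1]-c['cy'])/c['fy'],np.ones(len(uv))]@T[:3,:3].T
    return T[:3,3]+r*((z-T[2,3])/r[:,2])[:,None]
E
python3 - <<'E'
from h import *
s=robot.observe();print(s)
for n in ['top','side']:
    p,d,c=grab(n);cv2.imwrite(f'pics/{n}0.png',p);np.savez(f'{n}0.npz',p=p,d=d,**c)
    print(n,np.linalg.inv(c['world_to_cam']).round(3),c['fx'])
E
```

```text
{'time': 0.0, 'qpos': array([ 1.18397546e+00,  3.42721822e-01,  1.52501724e+00,  1.61807363e-05,
        1.27538880e+00, -1.45989263e-01]), 'qvel': array([-1.21168936e-03,  4.27702779e-05, -1.34311711e-03, -1.43165939e-03,
        2.18603808e-04, -1.03896871e-03]), 'joint_efforts': array([-1.16946935e-04, -4.31244493e+01, -2.44226986e+01,  7.17665255e-02,
        5.58816246e-02, -1.12836406e-04]), 'tool_pos': array([0.12504031, 0.50949811, 0.24004534]), 'tool_rot': array([-3.14007603e+00, -2.38635819e-04,  2.90075615e+00]), 'contact_force': array([ 0.071462  , -0.33758949,  0.34772659]), 'torque': array([-0.01157944, -0.02141245, -0.05223132]), 'grip_force': 0.0, 'opening': 0.0917501684682085}
top [[ 0.007 -0.987  0.158  0.306]
 [-0.999 -0.012 -0.032 -0.002]
 [ 0.033 -0.158 -0.987  1.34 ]
 [ 0.     0.     0.     1.   ]] 475.332359349588
side [[-0.931 -0.185  0.316  0.182]
 [-0.366  0.5   -0.785  0.831]
 [-0.013 -0.846 -0.533  0.665]
 [ 0.     0.     0.     1.   ]] 401.89484980622564
```

View pics/top0.png

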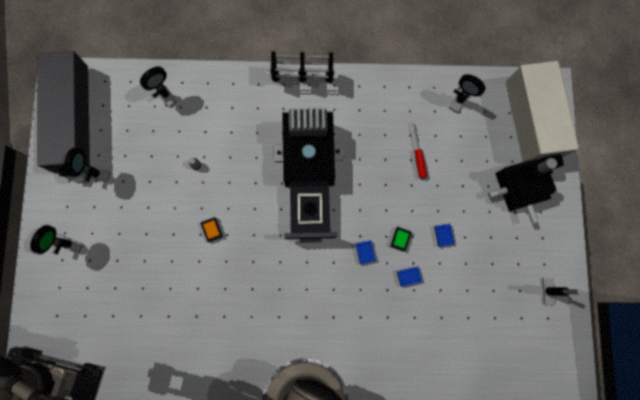

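View pics/side0.png

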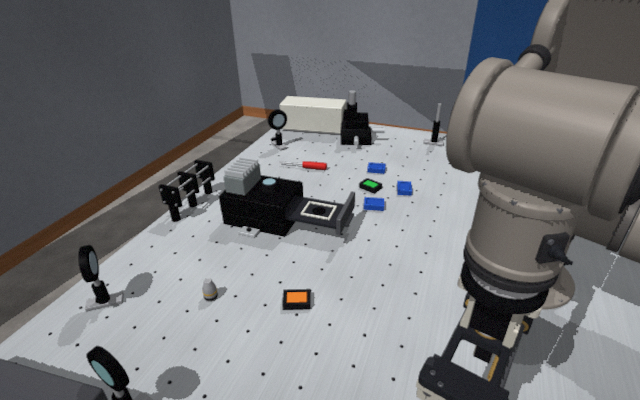

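The top view shows green at (401,239), with blues at (366,253), (410,277) and (445,235). The nest ring is at (310,208), the drawer panel at (310,236) and the lamp unit at (308,150). Amber is at (211,229), the objective at (196,163) and the driver at (420,160).

```bash
python3 - <<'E'
from h import *
from scipy import ndimage as nd
f=np.load('top0.npz');p=f['p'];d=f['d'];c={k:f[k] for k in ['fx','fy','cx','cy','world_to_cam']}
P=pts(d,c)
b,g,r=[p[...,i].astype(int) for i in range(3)]
def rect(m,z,lab):
    l,n=nd.label(m)
    for i in range(1,n+1):
        q=np.argwhere(l==i)[:,::-1]
        if len(q)<25: continue
        w=ray(q,c,z)[:,:2]; (cx,cy),(a,bb),ang=cv2.minAreaRect((w*1000).astype(np.float32))
        e,v=np.linalg.eigh(np.cov(w.T)); 
        print(lab,len(q),'mean',(w.mean(0)*1000).round(1),'rect',round(cx,1),round(cy,1),round(a,1),round(bb,1),round(ang,1),'pca',np.degrees(np.arctan2(v[1,1],v[0,1])).round(1),'z',np.median(P[q[:,1],q[:,0],2]).round(4))
rect((g>r+50)&(g>b+50),.018,'green')
roi=np.zeros(g.shape,bool);roi[222:257,385:417]=1
rect(roi&((g<70)&(r<70)|(g>r+50)),.018,'frame')
rect((b>r+50)&(b>g+40),.018,'blue')
roi[:]=0;roi[188:228,292:328]=1
m=roi&(np.minimum(np.minimum(b,g),r)>120)
rect(nd.binary_fill_holes(m),.061,'nest')
Z=P[...,2];Q=P[...,:2]
def reg(m,lab):
    w=(Q[m]*1000).astype(np.float32);print(lab,m.sum(),cv2.minAreaRect(w),np.median(Z[m]))
near=(abs(P[...,0]-.5)<.4)&(abs(P[...,1])<.12)
a=near&(Z>.086)&(Z<.094)&(P[...,0]<.5);reg(a,'panel')
a=near&(Z>.093)&(Z<.10)&(P[...,0]>.5);reg(a,'roof')
a=near&(Z>.049)&(Z<.066)&(P[...,0]<.6);reg(a,'plate')
for u,v in[(310,208),(310,236),(308,175),(401,239),(350,330)]: print(u,v,P[v,u].round(4))
E
python3 - <<'E'
import cv2
p=cv2.imread('pics/top0.png')[100:290,260:470]
cv2.imwrite('pics/c.png',cv2.resize(p,None,fx=3,fy=3,interpolation=cv2.INTER_NEAREST))
E
```

```text
green 191 mean [ 440.4 -265.3] rect 440.4 -265.3 33.6 45.9 70.5 pca 161.0 z 0.0159
frame 361 mean [ 439.3 -265.6] rect 438.2 -267.4 51.4 60.4 70.7 pca 154.7 z 0.0169
blue 336 mean [ 452.7 -388.8] rect 452.8 -388.9 59.2 46.1 9.6 pca -171.8 z 0.0173
blue 340 mean [ 402.2 -164.9] rect 402.3 -164.8 59.7 44.4 12.8 pca -166.4 z 0.0169
blue 346 mean [ 335.9 -287.1] rect 335.9 -287.0 43.7 61.2 14.1 pca 101.4 z 0.0173
nest 42 mean [554.4  -5.1] rect 554.4 -6.2 2.8 60.2 0.7 pca 91.1 z 0.0615
nest 44 mean [516.7  22. ] rect 516.7 22.0 60.7 2.7 0.8 pca -178.8 z 0.0618
nest 45 mean [512.  -37.9] rect 511.9 -37.9 5.4 66.2 88.0 pca -179.6 z 0.0616
panel 189 ((440.42657470703125, -10.139381408691406), (12.666167259216309, 137.51876831054688), 2.210404872894287) 0.0915198633502734
roof 1980 ((743.2825927734375, 17.749679565429688), (313.3891906738281, 179.92477416992188), 0.24680277705192566) 0.09640053420063466
plate 2132 ((511.33660888671875, -8.827003479003906), (171.84661865234375, 138.12767028808594), 2.0135457515716553) 0.05676630119411297
310 208 [ 0.5179 -0.0094  0.0556]
310 236 [ 0.4366 -0.0099  0.0968]
308 175 [ 0.6011 -0.0028  0.0946]
401 239 [ 0.439  -0.2657  0.0185]
350 330 [ 0.1884 -0.1232  0.0008]
```

View pics/c.png

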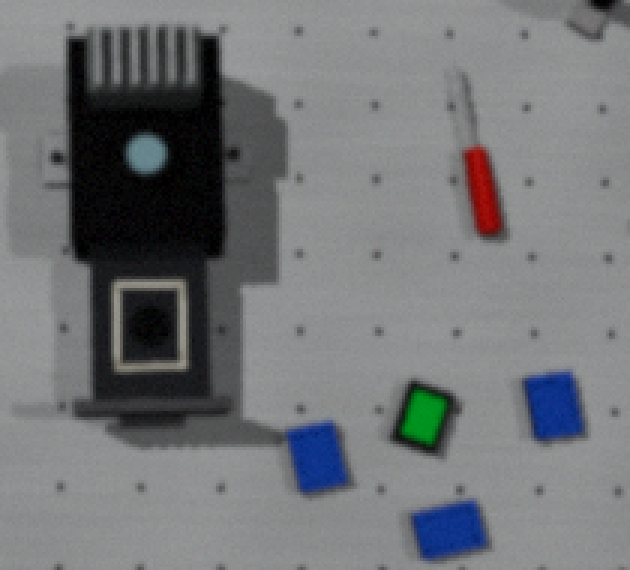

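The crop agrees: the green cassette's long axis is at about -19° and the nest centre is near (516,-8), yaw about +1.5°. I'll go round at height to a point above green.

```bash
python3 -m handwheel '[25,-32,0,0,1,25,-32,0,0,1,25,-32,0,0,1,25,-32,0,0,1,25,-32,0,0,1,25,-32,0,0,1,25,-32,0,0,1,25,-32,0,0,1]'
python3 -m handwheel '[25,-32,0,0,1,25,-32,0,0,1,25,-32,0,0,1,25,-32,0,0,1,25,-32,0,0,1,0,-40,0,0,0.75,0,-40,0,0,0.75,0,-40,0,0,0.75]'
python3 -m handwheel '[0,-40,0,0,0.75,0,-40,0,0,0.75,0,-40,0,0,0.75,0,-40,0,0,0.75,-5,-40,0,-0.05,0.75,-5,-40,0,-0.045,0.75,0,-45,0,0,0.75,0,0,0,0,0.75]'
python3 - <<'E'
from h import *
s=robot.observe();print(s['time'],s['tool_pos'],s['tool_rot'],s['opening'],s['qpos'])
p,d,c=grab('wrist');cv2.imwrite('pics/w1.png',p);np.savez('w1.npz',p=p,d=d,**c)
print(np.linalg.inv(c['world_to_cam']).round(3))
b,g,r=[p[...,i].astype(int) for i in range(3)]
m=(g>r+50)&(g>b+50);q=np.argwhere(m)[:,::-1];P=pts(d,c)
w=ray(q,c,.018)[:,:2]*1000;print(len(q),w.mean(0),cv2.minAreaRect(w.astype(np.float32)),np.median(P[m][:,2]))
E
```

```text
time: 0.9
tool_pos: [0.3257, 0.2524, 0.2406]
tool_rot: [-3.142, -0.0, 2.901]
contact_force: [0.7, 1.0, 0.5]
opening: 0.0915
grip_force: 0.0
time: 1.7
tool_pos: [0.4499, -0.0277, 0.2404]
tool_rot: [3.141, -0.001, 2.901]
contact_force: [0.5, -0.4, -0.6]
opening: 0.0724
grip_force: 0.0
time: 2.5
tool_pos: [0.4394, -0.3158, 0.2399]
tool_rot: [-3.14, 0.0, 2.801]
contact_force: [0.1, 0.1, -0.6]
opening: 0.0689
grip_force: 0.0
2.5 [ 0.43944355 -0.31581126  0.2399172 ] [-3.14022135e+00  9.17478078e-05  2.80114696e+00] 0.0689312698016669 [-7.64106121e-01  3.72013493e-01  1.48129287e+00 -1.26263419e-03
  1.28763912e+00 -1.99410432e+00]
[[ 0.333  0.908  0.255  0.37 ]
 [ 0.943 -0.321 -0.092 -0.291]
 [-0.002  0.271 -0.963  0.383]
 [ 0.     0.     0.     1.   ]]
1027 [ 440.54575221 -264.08819133] ((441.1109313964844, -264.1689758300781), (32.56681823730469, 44.02690124511719), 70.945556640625) 0.014373874257046504
```

View pics/w1.png

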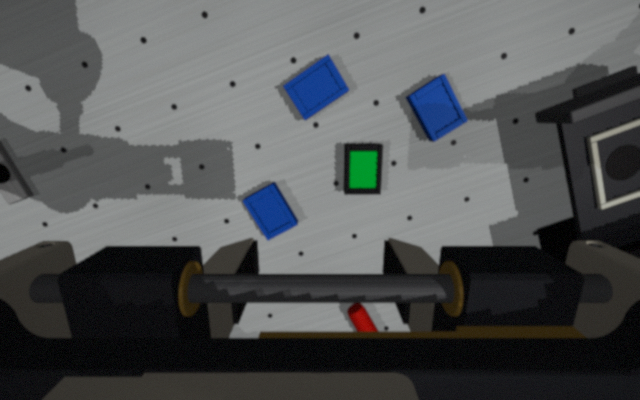

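The wrist view shows green at (363,168), square to the fingers, with the blues clear of the finger line. I overshot y by 51 mm, so I correct that and go down.

```bash
python3 -m handwheel '[1,26,0,0.007,0.75,0,25.5,0,0,0.75,0,0,-40,0,0.75,0,0,-40,0,0.75,0,0,-40,0,0.75,0,0,-35,0,0.75,0,0,-20,0,0.75,0,0,0,0,0.75]' 25
python3 - <<'E'
from h import *
s=robot.observe();print(s['tool_pos'],s['tool_rot'])
p,d,c=grab('wrist');cv2.imwrite('pics/w2.png',p)
b,g,r=[p[...,i].astype(int) for i in range(3)]
m=(g>r+50)&(g>b+50);q=np.argwhere(m)[:,::-1]
w=ray(q,c,.018)[:,:2]*1000;print(len(q),w.mean(0),cv2.minAreaRect(w.astype(np.float32)),q.min(0),q.max(0))
E
```

```text
time: 3.35
tool_pos: [0.4396, -0.257, 0.0632]
tool_rot: [3.139, -0.006, 2.814]
contact_force: [-0.2, 0.4, 0.2]
opening: 0.0687
grip_force: 0.0
[ 0.43958365 -0.25703032  0.06319556] [ 3.13895466 -0.0062232   2.81389846]
2902 [ 440.03349243 -263.46034995] ((440.4620666503906, -263.6304016113281), (31.194591522216797, 41.87240219116211), 70.84524536132812) [288 211] [336 271]
```

View pics/w2.png

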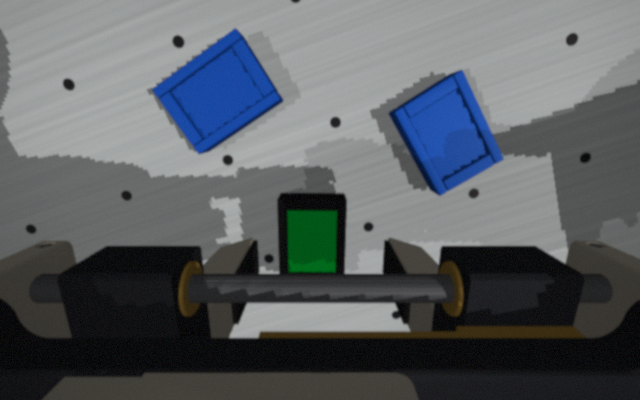

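Green is at x 288–336 px against a finger midline of about 322 px, so the tool must shift about 7 mm in -y.

```bash
python3 -m handwheel '[0.5,-7,0,0,0.75,0,0,-15,0,0.75,0,0,-15,0,0.75,0,0,-8,0,0.75,0,0,0,0,0.75,0,0,0,0,0.75]'
```

```text
time: 4.0
tool_pos: [0.4422, -0.2671, 0.0286]
tool_rot: [-3.141, 0.001, 2.813]
contact_force: [-0.9, -0.5, 0.7]
opening: 0.0689
grip_force: 0.0
```

```bash
python3 -m handwheel '[-1,2,-6,0,0.75,0,0,0,0,0.75,0,0,0,0,0.3,0,0,0,0,0.3,0,0,0,0,0.3,0,0,0,0,0.3,0,0,0,0,0.3,0,0,0,0,0.3]' 25
```

```text
time: 4.8
tool_pos: [0.4407, -0.2646, 0.0218]
tool_rot: [3.142, 0.0, 2.813]
contact_force: [-0.0, 0.6, 1.2]
opening: 0.0436
grip_force: 25.0
```

```bash
python3 -m handwheel '[0,0,15,0,0.3,0,0,35,0,0.3,0,0,40,0.08,0.3,0,0,40,0.1,0.3,0,40,0,0.1,0.3,0,40,0,0.1,0.3,0,0,0,0,0.3]'
python3 - <<'E'
from h import *
f=np.load('top0.npz');p=f['p'];d=f['d'];c={k:f[k] for k in ['fx','fy','cx','cy','world_to_cam']}
g=p.min(2).astype(int)
def edges(rows,u0,u1,z,name,fn,horiz=False):
    pass
# ledge centrelines: intensity centroid per row / column
def line(px,z):
    w=ray(np.array(px),c,z)[:,:2]*1000;return w
def cen(arr,o):
    a=np.clip(arr-85,0,None).astype(float);return o+(a*np.arange(len(a))).sum()/a.sum()
L=line([(cen(g[v,293:304],293),v) for v in range(198,220)],.061)
R=line([(cen(g[v,316:327],316),v) for v in range(198,220)],.061)
B=line([(u,cen(g[188:199,u],188)) for u in range(303,318)],.061)
F=line([(u,cen(g[218:230,u],218)) for u in range(303,318)],.061)
for n,w,ax in[('L',L,0),('R',R,0),('B',B,1),('F',F,1)]:
    k=np.polyfit(w[:,ax],w[:,1-ax],1);print(n,w.mean(0).round(1),np.degrees(np.arctan(k[0])).round(2))
P=pts(d,c);Z=P[...,2]
lo=[];hi=[]
for v in range(115,183):
    i=np.where(g[v,270:345]<38)[0]+270
    lo.append((i.min(),v));hi.append((i.max(),v))
for n,e in(('roofL',lo),('roofR',hi)):
    w=line(e,.096);k=np.polyfit(w[20:,0],w[20:,1],1);print(n,w[20:].mean(0),np.degrees(np.arctan(k[0])))
# panel top band centre per column
q=[]
for u in range(288,334):
    i=np.where((Z[228:245,u]>.084)&(Z[228:245,u]<.099))[0]+228
    if len(i): q.append((u,i.mean()))
w=line(q,.092);k=np.polyfit(w[:,1],w[:,0],1);print('panel',w.mean(0),np.degrees(np.arctan(k[0])))
E
```

```text
time: 5.5
tool_pos: [0.4397, -0.1807, 0.1517]
tool_rot: [3.139, -0.001, -3.085]
contact_force: [0.2, -0.6, -1.0]
opening: 0.044
grip_force: 25.0
L [515.3  22.1] 0.94
R [516.  -37.8] 0.84
B [555.   -8.9] -0.65
F [479.3  -9.7] -3.19
roofL [645.54255644  63.1015502 ] 2.3001303391980743
roofR [647.66488953 -71.62538104] 0.7893346752311702
panel [440.35171784 -11.29452218] -1.792807593396818
```

```bash
python3 -m handwheel '[0,30,25,-0.027,0.3,0,30,25,0,0.3,30,30,0,0,0.3,30,30,0,0,0.3,30,30,0,0,0.3,30,23,0,0,0.3,30,0,0,0,0.3,0,0,0,0,0.3]'
python3 -m handwheel '[0,0,0,0,0.3]'
python3 - <<'E'
from h import *
s=robot.observe();print(s['tool_pos'],s['tool_rot'])
p,d,c=grab('wrist');cv2.imwrite('pics/w3.png',p);np.savez('w3.npz',p=p,d=d,**c)
print(np.linalg.inv(c['world_to_cam']).round(3))
E
```

```text
time: 6.3
tool_pos: [0.5934, -0.0113, 0.2006]
tool_rot: [-3.141, 0.001, -3.116]
contact_force: [0.1, 0.4, -1.1]
opening: 0.0435
grip_force: 25.0
time: 6.4
tool_pos: [0.5904, -0.012, 0.2007]
tool_rot: [3.141, -0.002, -3.118]
contact_force: [0.0, -0.2, -0.8]
opening: 0.0438
grip_force: 25.0
[ 0.59036458 -0.01196116  0.20067916] [ 3.14146258e+00 -2.11497458e-03 -3.11774932e+00]
[[-0.024  0.963  0.269  0.517]
 [ 1.     0.023  0.007 -0.014]
 [ 0.     0.269 -0.963  0.344]
 [ 0.     0.     0.     1.   ]]
```

View pics/w3.png

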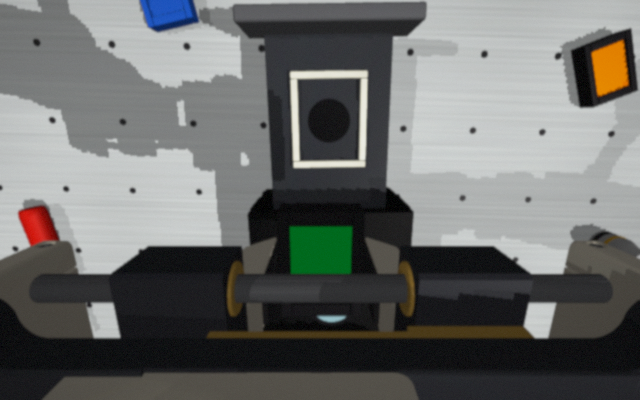

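The nest ring spans x 289–368, y 71–167 px. The green cassette is held level, with its window at x 290–352 px.

Run:
```python
from h import *
from scipy import ndimage as nd
f=np.load('w3.npz');p=f['p'];d=f['d'];c={k:f[k] for k in ['fx','fy','cx','cy','world_to_cam']}
P=pts(d,c);m=np.zeros(d.shape,np.uint8);m[60:180,280:378]=p[60:180,280:378].min(2)>110
l,n=nd.label(m);k=1+np.argmax(nd.sum(m,l,range(1,n+1)));m=l==k
print('ledge z',np.median(P[m][:,2]))
o=nd.binary_fill_holes(m);i=o&~m
for nm,a in(('outer',o),('inner',i)):
    q=np.argwhere(a)[:,::-1];w=ray(q,c,.061)[:,:2]*1000
    print(nm,w.mean(0),cv2.minAreaRect(w.astype(np.float32)))
b,g,r=[p[...,j].astype(int) for j in range(3)]
q=np.argwhere((g>r+40)&(g>b+40))[:,::-1];w=ray(q,c,.1967)[:,:2]*1000
print('held',w.min(0),w.max(0),w.mean(0))
```

```text
ledge z 0.06007885396794052
outer [516.22653471  -6.57320252] ((517.927734375, -6.482967376708984), (82.741943359375, 66.67471313476562), 1.9978209733963013)
inner [516.56797689  -6.54365186] ((517.7819213867188, -6.448032379150391), (68.60611724853516, 52.679473876953125), 2.110874652862549)
held [567.88547238 -28.25808532] [594.59314119   3.79376731] [580.96924764 -12.269863  ]
```

Nest centre is (517,-7), agreeing between the two views; its size is right and its yaw is about 1.7°.

```bash
python3 -m handwheel '[-30,4.5,0,0.006,0.3,-30,0,0,0,0.3,-13,0,0,0,0.3,0,0,-35,0,0.3,0,0,-35,0,0.3,0,0,-25,0,0.3,0,0,0,0,0.3,0,0,0,0,0.3]'
```

```text
time: 7.25
tool_pos: [0.5174, -0.0076, 0.1075]
tool_rot: [3.142, -0.0, -3.112]
contact_force: [0.4, -0.1, -0.4]
opening: 0.0435
grip_force: 25.0
```

```bash
python3 -m handwheel '[0,0,-12,0,0.3,0,0,-10,0,0.3,0,0,-4,0,0.3,0,0,0,0,0.3,0,0,0,0,0.3]'; python3 -m handwheel '[0,0,-2,0,0.3,0,0,0,0,0.3,0,0,0,0,0.3]';python3 -m handwheel '[0,0,-1.5,0,0.3,0,0,0,0,0.3,0,0,0,0,0.3]'
```

```text
time: 7.75
tool_pos: [0.5178, -0.0071, 0.0808]
tool_rot: [3.142, 0.0, -3.111]
contact_force: [-0.4, -0.2, -0.6]
opening: 0.0436
grip_force: 25.0
time: 8.05
tool_pos: [0.5178, -0.0071, 0.0789]
tool_rot: [3.142, 0.0, -3.111]
contact_force: [0.4, -0.2, -1.7]
opening: 0.0435
grip_force: 25.0
time: 8.35
tool_pos: [0.5182, -0.0071, 0.0778]
tool_rot: [-3.142, 0.002, -3.111]
contact_force: [0.4, 0.9, 4.3]
opening: 0.0434
grip_force: 25.0
```

Run:
```python
from h import *
for n in('side',):
    p,d,c=grab(n);cv2.imwrite('pics/s1.png',cv2.resize(p[160:260,200:380],None,fx=4,fy=4,interpolation=cv2.INTER_CUBIC))
```

```text
(no output)
```

View pics/s1.png

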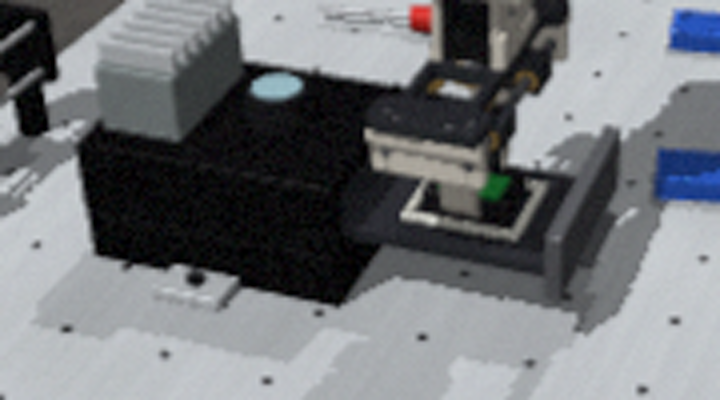

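The cassette reads as down in the nest: contact at the expected height, 4 N, and ledges visible round it. Release, rise, then check.

```bash
python3 -m handwheel '[0,0,0,0,0.62,0,0,0,0,0.62,0,0,0,0,0.62,0,0,0,0,0.62]'; python3 -m handwheel '[0,0,10,0,0.62,0,0,30,0,0.62,0,0,40,0,0.62,30,0,40,0,0.4,35,0,10,0,0.2,0,0,0,0,0,0,0,0,0,0]'
python3 - <<'E'
from h import *
p,d,c=grab('wrist');cv2.imwrite('pics/w4.png',p);np.savez('w4.npz',p=p,d=d,**c)
print(robot.observe()['tool_pos'])
P=pts(d,c)
b,g,r=[p[...,j].astype(int) for j in range(3)]
m=(g>r+40)&(g>b+40);q=np.argwhere(m)[:,::-1];w=ray(q,c,.074)[:,:2]*1000
print('win',w.mean(0),cv2.minAreaRect(w.astype(np.float32)),P[m][:,2].mean(),np.ptp(np.percentile(P[m][:,2],[10,90])))
Z=P[...,2]
a=(Z>.087)&(Z<.096)&(abs(P[...,1]+.01)<.06)&(P[...,0]<.48);print('panel',np.percentile(P[a][:,0],[3,50,97]),P[a].mean(0))
a=(Z>.093)&(Z<.1)&(abs(P[...,1]+.01)<.05)&(P[...,0]>.54);print('roof front',np.percentile(P[a][:,0],[1,5,10]) if a.any() else 0)
E
```

```text
time: 8.8
tool_pos: [0.5175, -0.0071, 0.077]
tool_rot: [3.141, -0.001, -3.111]
contact_force: [-0.3, 0.5, -0.4]
opening: 0.0563
grip_force: 0.0
time: 9.5
tool_pos: [0.5824, -0.0071, 0.2072]
tool_rot: [3.141, -0.001, -3.111]
contact_force: [-1.4, -0.3, -1.1]
opening: 0.0294
grip_force: 0.0
[ 0.58158428 -0.00697602  0.20661533]
win [518.25656122  -7.21823545] ((518.802978515625, -7.200960159301758), (44.512264251708984, 32.62234878540039), 1.7623114585876465) 0.0712846588134841 0.0021557963202398778
panel [0.43615817 0.44303011 0.44931104] [ 0.44298948 -0.00961844  0.09106286]
roof front [0.59074002 0.59271603 0.59470898]
```

View pics/w4.png

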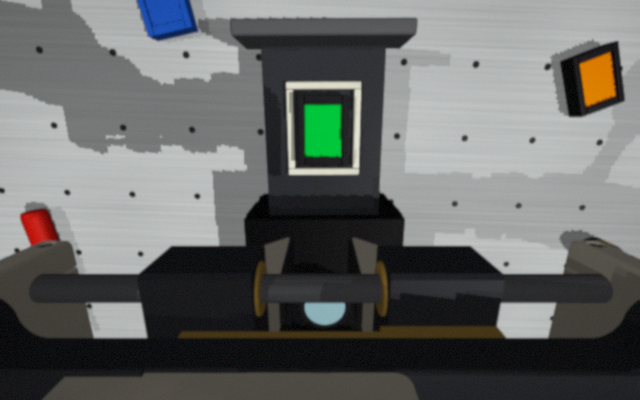

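The green window is at (323,130) px, flat and centred inside the white ledges. Now round to the front of the panel with the gripper shut.

```bash
python3 -m handwheel '[-40,0,0,0,0,-40,0,0,0,0,-40,-3,0,0,0,-40,0,0,0,0,-37,0,0,0,0,0,0,-40,0,0,0,0,-40,0,0,0,0,-30,0,0]'
python3 -m handwheel '[0,0,-20,0,0,0,0,0,0,0,15,0,0,0,0,0,0,0,0,0]'
```

```text
time: 10.35
tool_pos: [0.3832, -0.0097, 0.0957]
tool_rot: [3.141, -0.002, -3.112]
contact_force: [1.2, 0.2, 0.5]
opening: 0.0006
grip_force: 0.0
time: 10.75
tool_pos: [0.4019, -0.0103, 0.0781]
tool_rot: [-3.141, 0.002, -3.111]
contact_force: [0.6, 0.0, -0.1]
opening: 0.0
grip_force: 0.0
```

```bash
python3 -m handwheel '[8,0,0,0,0,5,0,0,0,0,5,0,0,0,0,5,0,0,0,0,5,0.2,0,0,0,8,0.2,0,0,0,8,0.2,0,0,0,8,0.3,0,0,0]'
python3 -m handwheel '[10,0.3,0,0,0,10,0.3,0,0,0,10,0.3,0,0,0,10,0.3,0,0,0,10,0.3,0,0,0,10,0.3,0,0,0,10,0.3,0,0,0,5,0.2,0,0,0]'
```

```text
time: 11.55
tool_pos: [0.4528, -0.009, 0.077]
tool_rot: [3.141, -0.001, -3.111]
contact_force: [-3.2, 0.1, 1.1]
opening: 0.0002
grip_force: 1.7
time: 12.35
tool_pos: [0.5293, -0.0071, 0.0773]
tool_rot: [-3.141, 0.002, -3.111]
contact_force: [-2.3, -0.2, -1.0]
opening: 0.0007
grip_force: 1.1
```

```bash
python3 -m handwheel '[8,0.2,0,0,0,6,0.2,0,0,0,5,0.2,0,0,0,4,0.1,0,0,0,3,0.1,0,0,0]'
python3 -m handwheel '[3,0.1,0,0,0,3,0.1,0,0,0,2,0,0,0,0]'; python3 -m handwheel '[2,0,0,0,0,2,0,0,0,0]'
```

```text
time: 12.85
tool_pos: [0.5543, -0.0063, 0.0774]
tool_rot: [-3.141, 0.001, -3.111]
contact_force: [-0.6, -0.4, -0.8]
opening: 0.0004
grip_force: 0.9
time: 13.15
tool_pos: [0.5617, -0.006, 0.0773]
tool_rot: [-3.142, -0.0, -3.111]
contact_force: [-3.1, -0.0, 1.0]
opening: 0.0004
grip_force: 1.6
time: 13.35
tool_pos: [0.5663, -0.0059, 0.0774]
tool_rot: [3.141, 0.001, -3.112]
contact_force: [-0.6, 0.9, -0.5]
opening: 0.0008
grip_force: 0.3
```

```bash
python3 -m handwheel '[2,0,0,0,0,2,0,0,0,0,0,0,0,0,0]'; python3 -m handwheel '[2,0,0,0,0,0,0,0,0,0]';python3 -m handwheel '[2,0,0,0,0,0,0,0,0,0]'
```

```text
time: 13.65
tool_pos: [0.5686, -0.0059, 0.0772]
tool_rot: [3.141, -0.003, -3.111]
contact_force: [-6.4, -1.0, 4.5]
opening: 0.0003
grip_force: 3.2
time: 13.85
tool_pos: [0.5687, -0.0059, 0.0771]
tool_rot: [3.141, -0.007, -3.111]
contact_force: [-13.8, -0.7, 8.7]
opening: 0.0004
grip_force: 6.8
time: 14.05
tool_pos: [0.5687, -0.0059, 0.0771]
tool_rot: [3.141, -0.012, -3.111]
contact_force: [-20.8, -2.1, 15.0]
opening: 0.0005
grip_force: 10.4
```

Hard stop at 20 N, which is past the detent. I back off, rise and verify.

```bash
python3 -m handwheel '[-6,0,0,0,0,-15,0,0,0,0,-30,0,0,0,0,-30,0,20,0,0,-10,0,40,0,0,0,0,40,0,0,0,0,0,0,0,0,0,0,0,0]'
python3 - <<'E'
from h import *
t,d,c=grab('top');P=pts(d,c);p,ds,cs=grab('side')
near=(abs(P[...,1]+.005)<.05)&(P[...,0]>.5)&(P[...,0]<.65)
for lo,hi in((.087,.0935),(.0945,.1)):
    a=near&(P[...,2]>lo)&(P[...,2]<hi);print(lo,a.sum(),np.percentile(P[a][:,0],[2,50,98]))
v=[P[r,309].round(4).tolist() for r in range(178,200,1)];print(*v,sep='\n')
A=cv2.resize(p[140:260,200:380],(540,360));B=cv2.resize(t[110:290,180:440],(780,540))[:360,:260+0]
cv2.imwrite('pics/f.png',np.hstack([A,cv2.resize(t[150:220,275:342],(258,360*258//258))[:360]]))
E
```

```text
time: 14.85
tool_pos: [0.4837, -0.006, 0.1782]
tool_rot: [-3.141, 0.004, -3.111]
contact_force: [0.3, -0.0, -0.5]
opening: 0.0005
grip_force: 0.0
0.087 48 [0.62118528 0.63767877 0.64894159]
0.0945 196 [0.62060424 0.63513235 0.64932608]
[0.4942, -0.0045, 0.5228]
[0.4924, -0.0045, 0.5228]
[0.4903, -0.0045, 0.5242]
[0.4887, -0.0046, 0.5233]
[0.4869, -0.0046, 0.5234]
[0.4853, -0.0046, 0.5227]
[0.4831, -0.0046, 0.5243]
[0.4814, -0.0046, 0.524]
[0.479, -0.0046, 0.5269]
[0.478, -0.0047, 0.5231]
[0.4755, -0.0047, 0.5267]
[0.4739, -0.0047, 0.5258]
[0.4725, -0.0047, 0.5238]
[0.4702, -0.0047, 0.5262]
[0.469, -0.0048, 0.5234]
[0.4673, -0.0048, 0.5229]
[0.4658, -0.0048, 0.5215]
[0.464, -0.0048, 0.5217]
[0.4626, -0.0049, 0.5198]
[0.4611, -0.0049, 0.5179]
[0.4591, -0.0049, 0.519]
[0.4573, -0.0049, 0.5194]
```

View pics/f.png

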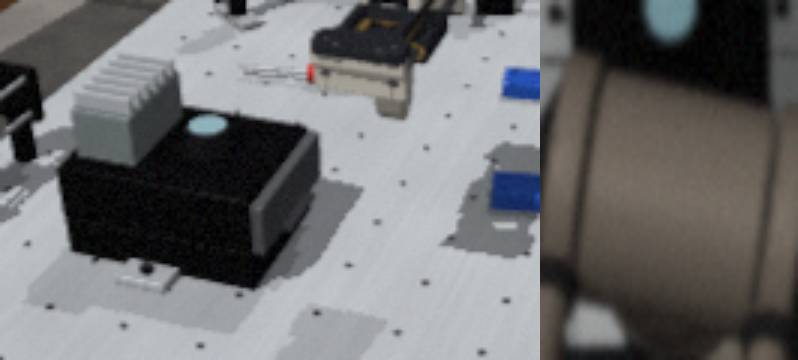

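The side view shows the grey panel at (285,190) px flush on the lamp unit with no gap, and the gripper well clear. Handing in.

```bash
python3 -c "
from cell import robot
print(robot.hand_in())"
```

```text
the job is handed in; nothing more can be done
None
```

The green filter lies flat in the nest, the drawer is pushed home to its hard stop with its panel flush in the side view, and the job was handed in at about 15 s with the other items untouched; the hand-in returned no verdict.

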